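# Plug the tested relays back into the rail

### The job

The four relays standing in a row in the black tray have been tested: move them one by one to the row of sockets on the rail, each into the socket whose well fits its plug, pushed fully home, upright and square to the rail. Let go of them all, and leave the cleaning bottle where it stands.

Things in the scene. Friction and masses are not known exactly. Their poses are not given: they have to be found in the camera images.
- slim_relay_centre (a point): Plug-in relay, the narrowest: case 28 (x) x 16 (y) x 38 mm high, rectangular plug 20 x 12 mm. Clear cover, copper coil showing, black base. Its plug, 8 mm high, sticks out below the case, smaller all round (the case's rim is the shoulder), foot tapered 2 mm a side. Stands loose and upright on its plug in the tray. Point: centre of the case, 19 mm above the shoulder and 19 mm below the top; z up, x and y as the sizes.
- medium_relay_centre (a point): Plug-in relay, the one a little wider than the narrowest: case 28 (x) x 24 (y) x 38 mm high, rectangular plug 20 x 16 mm. Clear cover, copper coil showing, black base. Its plug, 8 mm high, sticks out below the case, smaller all round (the case's rim is the shoulder), foot tapered 2 mm a side. Stands loose and upright on its plug in the tray. Point: centre of the case, 19 mm above the shoulder and 19 mm below the top; z up, x and y as the sizes.
- wide_relay_centre (a point): Plug-in relay, the long one: case 28 (x) x 42 (y) x 38 mm high, rectangular plug 20 x 35 mm. Clear cover, copper coil showing, black base. Its plug, 8 mm high, sticks out below the case, smaller all round (the case's rim is the shoulder), foot tapered 2 mm a side. Stands loose and upright on its plug in the tray. Point: centre of the case, 19 mm above the shoulder and 19 mm below the top; z up, x and y as the sizes.
- square_relay_centre (a point): Plug-in relay, the tall one with a square outline: case 36 x 36 x 46 mm high, round plug of 27 mm diameter. Clear cover, copper coil showing, black base. Its plug, 8 mm high, sticks out below the case, smaller all round (the case's rim is the shoulder), foot tapered 2 mm a side. Stands loose and upright on its plug in the tray. Point: centre of the case, 23 mm above the shoulder and 23 mm below the top; z up, x and y as the sizes.
- slim_socket_seat (a point): Fixed grey socket on the rail: the narrowest socket (24 mm along the rail), well 23 (x) x 15 (y) mm, 9 mm deep. Flat top face 50 mm across the rail; screw terminals 11 mm lower beyond it (82 mm over all). Point: centre of the well's mouth in the top face, 46 mm above the bench; z up, y along the rail, x across. Slim relay home: shoulder on the top face, its x along this x (either way round), its centre 19 mm above this point.
- medium_socket_seat (a point): Fixed grey socket on the rail: socket 32 mm along the rail, well 23 (x) x 19 (y) mm, 9 mm deep. Flat top face 50 mm across the rail; screw terminals 11 mm lower beyond it (82 mm over all). Point: centre of the well's mouth in the top face, 46 mm above the bench; z up, y along the rail, x across. Medium relay home: shoulder on the top face, its x along this x (either way round), its centre 19 mm above this point.
- wide_socket_seat (a point): Fixed grey socket on the rail: the longest socket (50 mm along the rail), well 23 (x) x 38 (y) mm, 9 mm deep. Flat top face 50 mm across the rail; screw terminals 11 mm lower beyond it (82 mm over all). Point: centre of the well's mouth in the top face, 46 mm above the bench; z up, y along the rail, x across. Wide relay home: shoulder on the top face, its x along this x (either way round), its centre 19 mm above this point.
- square_socket_seat (a point): Fixed grey socket on the rail: socket 44 mm along the rail, with the only round well, 30 mm in diameter, 9 mm deep. Flat top face 50 mm across the rail; screw terminals 11 mm lower beyond it (82 mm over all). Point: centre of the well's mouth in the top face, 46 mm above the bench; z up, y along the rail, x across. Square relay home: shoulder on the top face, its x along this x or y (either way round), its centre 23 mm above this point.
- relay_tray: Shallow black tray, fixed, 64 x 235 x 17 mm (its floor 11 mm, its walls 17 mm above the bench): four compartments in a row, 58 mm apart, one relay in each, any relay in any compartment. The rail's sockets stand 58 mm apart in another row, in any order. Origin: centre of the underside; y along the row, z up.
- bottle_centre (a point): Bystander: upright cleaning bottle with a pale cap, 39 mm diameter, 132 mm tall, behind the work. Point: its centre, half-way up; z up.

How it is judged:
By the outcome, as a careful person would: the job done as asked, in the order asked, and still so for the second after the job is handed in, with the robot touching nothing.
It also fails if it takes over 99 s, if anything falls off the work surface, if the arm or the gripper's body presses on something with over 40 N, if the wrist force passes 120 N, or if a joint passes its speed limit or range.

### The arm

A 6-joint arm with a two-finger parallel gripper is mounted at the origin on a cart in front of the work surface, level with it; the furniture and walls round the work are solid. World frame = base frame: x ahead of the robot, y to its left, z up, the work surface at z = 0. Lengths are in mm, angles in rad, forces in N, time in s.
With the tool pointing down it reaches from about 425 to 1125 mm from the base axis. Payload 14.9 kg.
Tool frame: the origin (TCP) lies at the very end of the fingers, on their centre line; the grasp point (between the pads) lies 19 mm behind it; z points along the fingers, y is the line along which they close (so a half turn about z gives the same grasp; the last joint's range is limited). The gripper opens to 91 mm and grips with 3 to 60 N. Pads are 32 mm wide; open, the fingers measure 118 mm over their backs; the gripper's body (76 mm by 178 mm) begins 60 mm behind the grasp point.
Start: joints at [-1.328, 0.379, 1.734, -0, 1.028, -0.033], TCP at [190.617, -673.56, 175.832] pointing down, gripper open.
Joint ranges: [-2.77, 2.77], [-0.74, 2.19], [0, 2.66], [-1.06, 4.2], [0.31, 2.87], [-3.08, 3.08]. Speed limits (rad/s): [1.89, 1.89, 2.39, 3.14, 3.14, 3.14].

### API

Orientations are given as a rotation vector (axis times angle).
In Python, from rig import robot, viewer gives the robot as it stands. The module is installed in compiled form; this text tells all that it offers.
- The arm moves only by the tool play_rows, never from a script. Its argument "deltas" is text: rows parted by semicolons, each of 4 numbers parted by spaces: the shift along the tool's x, y, z in m, then the turn about the tool's z in rad. A call has exactly 5 rows; each row shifts and turns the commanded pose from where the row before left it, along the tool's axes as they then stand; what a row does not reach is not made up. A row lasts 1/8 s, in which the tool goes at most 62.5 mm and 10.7 degrees, less where a joint would pass 70% of its speed; a pose out of reach is approached as far as the arm can. A call is refused whole if a number of a shift passes 0.0625 or a number of a turn 0.188, either way. A call with a gripper value outside its range is refused whole. "fingers" is the finger opening in m, from 0 to 0.0912, set as the call begins (left out, the last holds). The fingers move at their own pace and stop on an object; the grip force is fixed at half the most. Time passes only in rows, so rows that do not move let the fingers close, or fill a call up. It gives the time, the measured TCP pose, the force, the opening and the grip force at its end, in the units of the state.
- robot.state(): the state, without advancing time (a new reading comes with each control period).
- viewer.capture(name): name is "side" or "top" or "wrist"; returns a dict with "frame" (480x640x3 uint8, red, green, blue), "fx", "fy", "cx", "cy" (pixels), "world_from_camera" (4x4, takes a point from camera to world coordinates); the wrist camera has in their place "hand_eye" (4x4, takes a point from camera to tool coordinates, whose origin is the TCP and whose axes are the flange's). Camera axes: x right, y down, z forward; pixel columns grow to the right and rows downward; lengths in mm; the calibration is good to about 2 mm. A picture is of the moment at which its call begins: read the wrist's pose just before it. There is no depth.
- robot.hand_in(): hands the job in; it is judged then, once.
The state is a dict: "clock": time; "q": joint angles; "dq": joint speeds; "joint_efforts": joint torques, N m; "ee_pos": TCP position; "eef_rot": TCP orientation; "force": force on the tool from outside, world axes, zero at the start; "moment": the same for the moment, N m; "gripper_width": finger opening in mm; "finger_force": force on a finger pad.
Only numpy, scipy, OpenCV 4.12 (cv2) and the standard library are available. Lean on these libraries where they do the work, as an engineer would, in place of code of your own. Each camera call takes 0.05 s, during which the arm holds its last target. There are 200 camera calls.

## Working session

There is one attempt and no reset: what is moved stays moved. The work goes in short steps, Python scripts to look and compute and a tool call to move; the robot and the scene stay as the last step left them, time stands still between calls to the robot, and variables do not carry over. Pictures are saved under pics/ and viewed, at most 16 in all, crops included, and the job is handed in when it is done.

Besides the shell and the picture viewer there is one more tool, called after ">>>" by a JSON object that holds its "name" and its "arguments". play_rows: Moves the arm, as the interface text tells. Its arguments: {"type":"object","properties":{"deltas":{"type":"string"},"fingers":{"type":"number"}},"required":["deltas"]}

```bash
mkdir -p pics
cat > h.py <<'E'
from rig import robot, viewer
import numpy as np, cv2
from scipy.spatial.transform import Rotation as R
def shot(n,name=None):
    s=robot.state(); c=viewer.capture(n)
    if n=='wrist':
        T=np.eye(4);T[:3,:3]=R.from_rotvec(s['eef_rot']).as_matrix();T[:3,3]=s['ee_pos'];c['T']=T@np.array(c['hand_eye'])
    else: c['T']=np.array(c['world_from_camera'])
    if name: cv2.imwrite('pics/%s.png'%name,c['frame'][:,:,::-1])
    return c
def cast(c,u,v,z):
    d=c['T'][:3,:3]@[(u-c['cx'])/c['fx'],(v-c['cy'])/c['fy'],1]; o=c['T'][:3,3]
    return o+d*(z-o[2])/d[2]
def proj(c,p):
    q=np.linalg.inv(c['T'])@np.r_[p,1]; return np.r_[c['fx']*q[0]/q[2]+c['cx'],c['fy']*q[1]/q[2]+c['cy']]
E
python3 - <<'E'
from h import *
for n in('top','side'):
    c=shot(n,n+'0');print(n,c['fx'],c['cx'],c['cy'],c['T'].round(2).tolist())
s=robot.state();print(s['clock'],s['ee_pos'],s['eef_rot'],s['gripper_width'])
print(R.from_rotvec(s['eef_rot']).as_matrix().round(3), np.array(viewer.capture('wrist')['hand_eye']).round(2))
E
```

```text
top 556.6019396317859 308.80232144355705 237.19173117901084 [[0.02, -0.99, 0.1, 526.54], [-1.0, -0.01, 0.02, -13.66], [-0.01, -0.1, -0.99, 1017.14], [0.0, 0.0, 0.0, 1.0]]
side 547.250127092837 322.7234360403345 242.30277923269324 [[-0.9, -0.32, 0.31, 302.09], [-0.44, 0.62, -0.65, 646.24], [0.02, -0.72, -0.69, 762.42], [0.0, 0.0, 0.0, 1.0]]
0.1 [ 190.53110475 -673.15361534  175.27805926] [-3.11078776e+00 -4.31704989e-01  1.66684491e-04] 91.24243945812808
[[ 0.962  0.272 -0.   ]
 [ 0.272 -0.962  0.001]
 [ 0.    -0.001 -1.   ]] [[ 0.0000e+00 -9.7000e-01 -2.5000e-01  7.0190e+01]
 [ 1.0000e+00  0.0000e+00  0.0000e+00 -6.0000e-02]
 [-0.0000e+00 -2.5000e-01  9.7000e-01 -2.0905e+02]
 [ 0.0000e+00  0.0000e+00  0.0000e+00  1.0000e+00]]
```

View pics/top0.png

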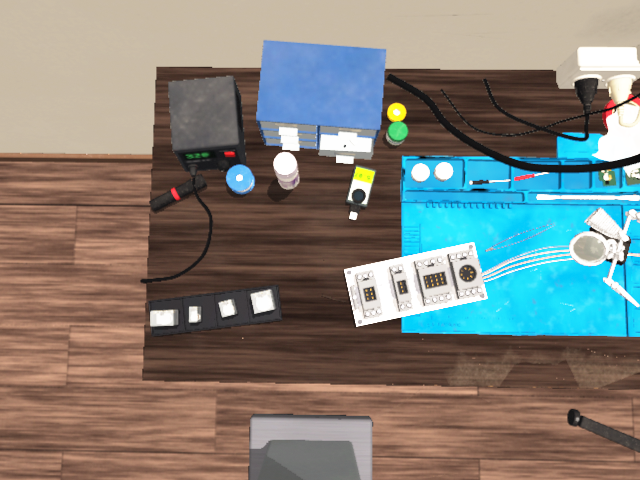

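View pics/side0.png

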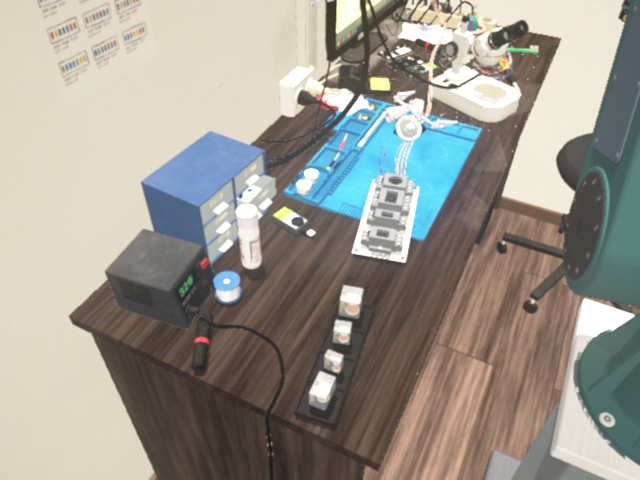

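The top view shows the tray at left, with wide (164,318), slim (195,314), medium (227,308) and square (262,300). The rail holds sockets medium (370,294), slim (402,287), wide (435,281) and round (467,272). The side view confirms the order and shows the bottle at (250,238).

Run:
```python
from h import *
c=shot('top')
g=c['frame'].astype(int)
m=((g.min(2)>150)).astype(np.uint8); m[:,:140]=0;m[:280]=0;m[340:]=0;m[:,290:]=0
for k in cv2.findContours(m,0,2)[0]:
    if cv2.contourArea(k)>60:
        r=cv2.minAreaRect(k);z=65 if r[0][0]>250 else 57;print('relay',np.round(r[0]),np.round(r[1]),round(r[2],1),cast(c,*r[0],z).round(1))
for n,(u,v) in dict(med=(370,294),slim=(402,287),wide=(435,281),sq=(467,272)).items(): print(n,cast(c,u,v,46).round(1))
t=[cast(c,u,v,17)[:2].round(1) for u,v in ((149,302),(151,335),(281,319),(278,287))];print(t)
print('bottle',cast(c,285,160,132))
```

```text
relay [162. 318.] [15. 23.] 90.0 [483.2 252.   57. ]
relay [194. 314.] [14. 11.] 90.0 [490.  195.5  57. ]
relay [226. 308.] [16. 14.] 74.1 [501.4 140.9  57. ]
relay [262. 301.] [20. 21.] 77.5 [514.   79.3  65. ]
med [ 528.8 -105.9   46. ]
slim [ 541.7 -161.3   46. ]
wide [ 553.  -218.4   46. ]
sq [ 569.4 -273.9   46. ]
[array([508.5, 286.8]), array([450.2, 280.6]), array([482.1,  49.4]), array([538.8,  55.9])]
bottle [742.84997968  40.89894435 132.        ]
```

>>> {"name": "play_rows", "arguments": {"deltas": "0.032 -0.0265 -0.0036 0;0.032 -0.0265 -0.0036 0;0.032 -0.0265 -0.0036 0;0.032 -0.0265 -0.0036 0;0.032 -0.0265 -0.0036 0"}}

```text
clock: 0.82
ee_pos: [309.1, -501.3, 193.9]
eef_rot: [-3.112, -0.432, -0.0]
force: [-0.4, 0.6, 0.2]
gripper_width: 90.8
finger_force: 0.0
```

>>> {"name": "play_rows", "arguments": {"deltas": "0.032 -0.0265 -0.0036 0;0.032 -0.0265 -0.0036 0;0.032 -0.0265 -0.0036 0;0.032 -0.0265 -0.0036 0;0.032 -0.0265 -0.0036 0"}}

```text
clock: 1.45
ee_pos: [427.0, -330.2, 212.0]
eef_rot: [3.112, 0.432, 0.0]
force: [0.0, -0.1, 0.5]
gripper_width: 91.3
finger_force: 0.0
```

>>> {"name": "play_rows", "arguments": {"deltas": "0.032 -0.0265 -0.0036 0;0.032 -0.0265 -0.0036 0;0.032 -0.0265 -0.0036 0;0.032 -0.0265 -0.0036 0;0.032 -0.0265 -0.0036 0"}}

```text
clock: 2.08
ee_pos: [544.8, -159.1, 230.0]
eef_rot: [3.112, 0.432, 0.0]
force: [0.3, -0.4, -0.2]
gripper_width: 91.0
finger_force: 0.0
```

>>> {"name": "play_rows", "arguments": {"deltas": "0 0 0 -0.1533;0 0 0 -0.1533;0 0 0 -0.1533;0 0 0 -0.1533;0 0 0 -0.1533"}}

```text
clock: 2.7
ee_pos: [544.1, -160.3, 229.7]
eef_rot: [-2.72, -1.571, 0.0]
force: [-0.1, 0.1, -1.0]
gripper_width: 91.5
finger_force: 0.0
```

>>> {"name": "play_rows", "arguments": {"deltas": "0 0 0 -0.1533;0 0 0 -0.1533;0 0 0 -0.1533;0 0 0 -0.1533;0 0 0 -0.1533"}}

```text
clock: 3.32
ee_pos: [544.1, -160.3, 229.7]
eef_rot: [-1.936, -2.474, 0.0]
force: [0.3, -0.2, 0.6]
gripper_width: 91.4
finger_force: 0.0
```

>>> {"name": "play_rows", "arguments": {"deltas": "0 0 0 0;0 0 0 0;0 0 0 0;0 0 0 0;0 0 0 0"}}

```text
clock: 3.95
ee_pos: [544.2, -160.4, 229.8]
eef_rot: [-1.943, -2.469, -0.0]
force: [-0.6, -0.3, -0.1]
gripper_width: 91.1
finger_force: 0.0
```

Run:
```python
from h import *
c=shot('wrist','w1');np.save('pics/w1T.npy',c['T']);print(c['fx'],c['cx'],c['cy'])
s=robot.state();print(s['q'])
for p in ((529,-106,46),(542,-161,46),(553,-218,46),(569,-274,46)):print(proj(c,np.array(p)))
```

```text
391.04247580574634 317.3933140636182 234.97014415001075
[-3.27622117e-01  1.06968111e-01  1.97005903e+00  1.37236832e-05
  1.06450314e+00 -5.65309947e-01]
[313.93383799 148.79728991]
[313.72786547 205.65256661]
[311.24759542 259.99190918]
[313.60631874 310.86048265]
```

View pics/w1.png

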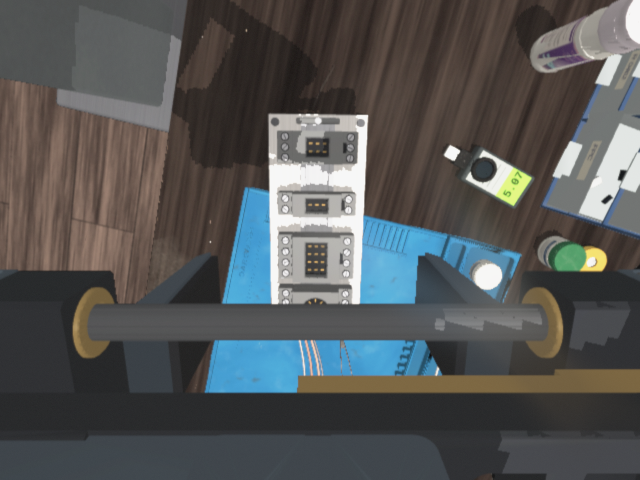

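The wrist view shows the wells near (317,148), (317,205) and (316,260). The round one at about (316,302) is mostly hidden by the gripper bar. The order is medium, slim, wide, round.

Run:
```python
from h import *
im=cv2.imread('pics/w1.png');c=dict(fx=391.0425,fy=391.0425,cx=317.393,cy=234.97,T=np.load('pics/w1T.npy'))
g=cv2.cvtColor(im,6)
m=np.zeros_like(g);m[120:300,295:340]=(g[120:300,295:340]<60)
m=cv2.morphologyEx(m,cv2.MORPH_CLOSE,np.ones((7,7)))
P=[]
for k in cv2.findContours(m,0,2)[0]:
    if cv2.contourArea(k)>100:
        r=cv2.minAreaRect(k);p=cast(c,*r[0],46)
        b=np.array([cast(c,*q,46)[:2] for q in cv2.boxPoints(r)])
        P.append(p);print(np.round(r[0],1),np.round(r[1],1),p.round(1),np.linalg.norm(np.diff(b,axis=0),axis=1).round(1))
# white plate mask: outer contour in world at rail plate height ~5mm
w=np.zeros_like(g);w[110:300,250:385]=((g>165)&(im.max(2)-im.min(2)<30))[110:300,250:385]
for row in (175,228):
    xs=np.where(w[row])[0];print(row,xs.min(),xs.max(),[cast(c,x,row,5)[:2].round(1) for x in (xs.min(),xs.max())])
P=np.array(P);d=P[0]-P[-1];print('rail yaw perp',np.arctan2(d[0],-d[1]),np.linalg.norm(np.diff(P,axis=0),axis=1))
```

```text
[317.5 147.5] [17. 21.] [ 532.1 -104.    46. ] [20.5 16.3 20.7]
175 269 364 [array([ 487.5, -146.5]), array([ 589.2, -121.8])]
228 270 362 [array([ 500.9, -204.9]), array([ 602.8, -180.2])]
rail yaw perp 3.141592653589793 []
```

Run:
```python
from h import *
im=cv2.imread('pics/w1.png');c=dict(fx=391.0425,fy=391.0425,cx=317.393,cy=234.97,T=np.load('pics/w1T.npy'))
g=cv2.cvtColor(im,6)
for th in (60,75,90):
  print(th)
  m=np.zeros_like(g);m[120:288,298:336]=(g[120:288,298:336]<th)
  m=cv2.morphologyEx(m,cv2.MORPH_CLOSE,np.ones((5,5)))
  for k in cv2.findContours(m,0,2)[0]:
    if cv2.contourArea(k)>40:
        r=cv2.boundingRect(k);p=cast(c,r[0]+r[2]/2-.5,r[1]+r[3]/2-.5,46)
        print(r,p.round(1))
```

```text
60
(307, 139, 22, 18) [ 532.1 -104.    46. ]
75
(306, 247, 20, 28) [ 557.5 -217.5   46. ]
(307, 200, 21, 11) [ 545.1 -159.6   46. ]
(306, 138, 23, 19) [ 531.5 -103.6   46. ]
90
(298, 285, 38, 3) [ 565.3 -245.1   46. ]
(305, 244, 22, 32) [ 557.2 -216.4   46. ]
(306, 199, 22, 13) [ 544.6 -159.7   46. ]
(306, 138, 24, 20) [ 532.1 -104.    46. ]
```

>>> {"name": "play_rows", "arguments": {"deltas": "0.054 0.005 0 0;0.054 0.005 0 0;0.054 0.005 0 0;0.054 0.005 0 0;0.054 0.005 0 0"}}

```text
clock: 4.62
ee_pos: [504.5, 109.6, 230.1]
eef_rot: [1.942, 2.469, 0.001]
force: [0.3, 0.8, -0.3]
gripper_width: 91.3
finger_force: 0.0
```

>>> {"name": "play_rows", "arguments": {"deltas": "0 0 0 0.09;0 0 0 0;0 0 0 0;0 0 0 0;0 0 0 0"}}

```text
clock: 5.25
ee_pos: [505.0, 107.5, 229.8]
eef_rot: [-2.051, -2.379, 0.0]
force: [-0.3, -0.0, -0.3]
gripper_width: 91.1
finger_force: 0.0
```

Run:
```python
from h import *
c=shot('wrist','w2');np.save('pics/w2T.npy',c['T'])
```

```text
(no output)
```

View pics/w2.png

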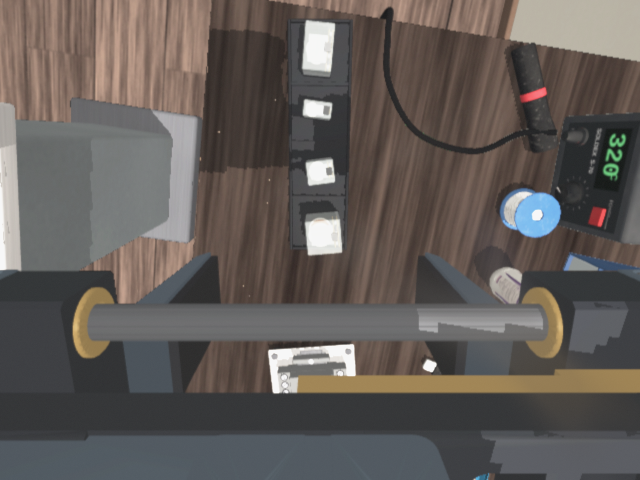

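The wrist view shows wide (319,48), slim (317,110), medium (320,171) and square (323,233), each slightly yawed.

```bash
cat >> h.py <<'E'
def blobs(c,roi,z,th=150,amin=150):
    u0,u1,v0,v1=roi; f=c['frame'].astype(int)
    m=np.zeros(f.shape[:2],np.uint8); m[v0:v1,u0:u1]=((f.min(2)>th)&(f.max(2)-f.min(2)<45))[v0:v1,u0:u1]
    m=cv2.morphologyEx(m,cv2.MORPH_CLOSE,np.ones((5,5)))
    for k in cv2.findContours(m,0,2)[0]:
        if cv2.contourArea(k)<amin: continue
        w=np.array([cast(c,*q,z)[:2] for q in k[:,0]],np.float32)
        r=cv2.minAreaRect(w); px=k[:,0].mean(0)
        print('px',px.round(),cv2.boundingRect(k),'world',np.round(r[0],1),'size',np.round(r[1],1),'ang',round(r[2],1))
    return m
E
python3 - <<'E'
from h import *
c=dict(fx=391.0425,fy=391.0425,cx=317.393,cy=234.97,T=np.load('pics/w2T.npy'),frame=cv2.imread('pics/w2.png')[:,:,::-1])
for th in (150,190):
    blobs(c,(285,352,10,200),57,th);blobs(c,(285,352,200,262),65,th)
E
```

```text
px [319. 172.] (306, 159, 29, 27) world [503.7 142.7] size [26.1 23. ] ang 15.5
px [316. 108.] (303, 99, 29, 20) world [492.2 199.7] size [26.1 15. ] ang 1.3
px [318.  44.] (302, 20, 33, 52) world [485.2 253.1] size [26.3 40.8] ang 3.5
px [320. 233.] (305, 218, 37, 37) world [516.1  82.1] size [34.3 37. ] ang 13.1
px [320. 172.] (306, 160, 29, 25) world [503.7 142.8] size [25.9 21.7] ang 15.6
px [315. 108.] (303, 100, 29, 18) world [492.2 199.6] size [25.7 14. ] ang 1.3
px [319.  43.] (303, 21, 32, 50) world [485.3 253.2] size [25.8 39.4] ang 3.4
px [321. 238.] (306, 220, 36, 35) world [516.3  81.2] size [33.8 33.6] ang 13.4
```

>>> {"name": "play_rows", "arguments": {"deltas": "0.035 0.0039 0 0;0 0 0.04 -0.122;0 0 0.04 0;0 0 0.035 0;0 0 0 0"}}

```text
clock: 5.92
ee_pos: [501.9, 142.6, 112.9]
eef_rot: [-1.901, -2.498, 0.005]
force: [0.1, -0.1, -0.0]
gripper_width: 91.1
finger_force: 0.0
```

>>> {"name": "play_rows", "arguments": {"deltas": "0 0 0 0;0 0 0 0;0 0 0 0;0 0 0 0;0 0 0 0"}}

```text
clock: 6.55
ee_pos: [503.6, 143.1, 115.0]
eef_rot: [1.902, 2.5, 0.0]
force: [0.1, 0.3, 0.2]
gripper_width: 91.0
finger_force: 0.0
```

Run:
```python
from h import *
c=shot('wrist','w3');np.save('pics/w3T.npy',c['T']);blobs(c,(270,370,200,292),57,150)
```

```text
px [313. 226.] (297, 216, 38, 37) world [503.2 144.7] size [26.3 26.1] ang 15.5
```

View pics/w3.png

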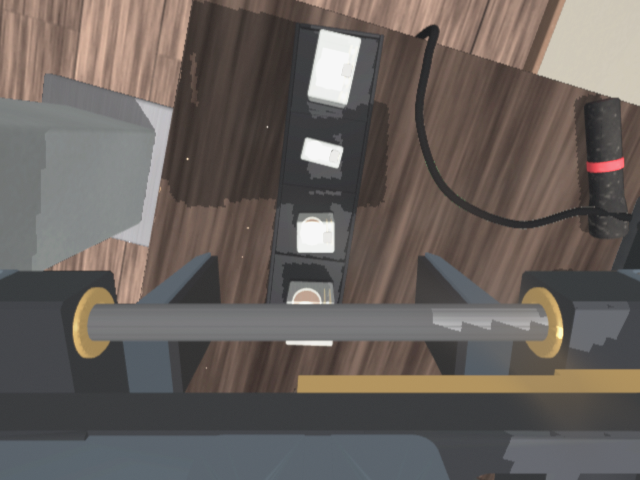

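The relay sits squarely below the tool at (316,233), so I'll descend and grip.

>>> {"name": "play_rows", "arguments": {"deltas": "0 0 0.03 0;0 0 0.03 0;0 0 0.021 0;0 0 0.010 0;0 0 0 0"}}

```text
clock: 7.22
ee_pos: [503.4, 143.1, 23.6]
eef_rot: [-1.902, -2.5, 0.001]
force: [0.3, 0.2, 0.5]
gripper_width: 91.4
finger_force: 0.0
```

>>> {"name": "play_rows", "arguments": {"deltas": "0 0 0 0;0 0 0 0;0 0 0 0;0 0 0 0;0 0 0 0", "fingers": 0.0}}

```text
clock: 7.85
ee_pos: [503.6, 143.1, 23.9]
eef_rot: [1.902, 2.5, 0.0]
force: [-0.5, -0.0, -0.5]
gripper_width: 44.1
finger_force: 0.0
```

>>> {"name": "play_rows", "arguments": {"deltas": "0 0 0 0;0 0 0 0;0 0 0 0;0 0 0 0;0 0 0 0"}}

```text
clock: 8.48
ee_pos: [503.5, 143.1, 23.8]
eef_rot: [-1.902, -2.5, 0.0]
force: [-0.0, 0.8, -0.3]
gripper_width: 0.2
finger_force: 0.0
```

Width is 0, so the grasp missed. Looking.

Run:
```python
from h import *
c=shot('wrist','w4');s=shot('side');print(robot.state()['gripper_width'])
im=np.hstack([c['frame'][100:340,160:480],cv2.resize(s['frame'][260:440,250:430],(240,240))]);cv2.imwrite('pics/w4b.png',cv2.resize(im,(800,343))[:,:,::-1])
print(proj(c,robot.state()['ee_pos']),proj(s,robot.state()['ee_pos']))
```

```text
0.4032981103575171
[315.12491677 262.43057811] [340.35724654 338.84816793]
```

View pics/w4b.png

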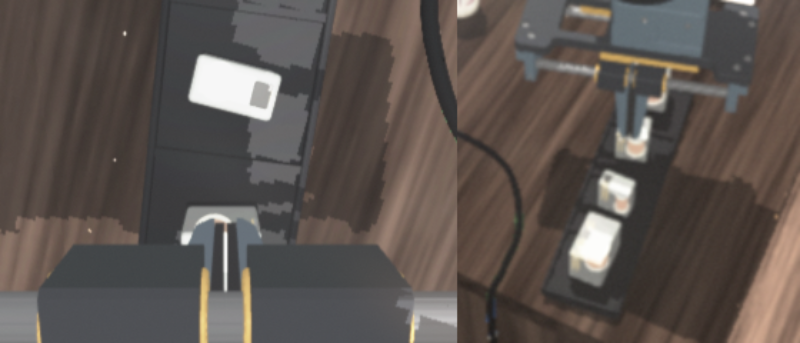

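Run:
```python
from h import *
c=shot('wrist');s=shot('side');t=shot('top')
for z in(57,40,25):print(z,cast(c,288,245,z)[:2].round(1),cast(c,340,245,z)[:2].round(1))
a=cv2.resize(c['frame'][220:300,250:380],(520,320),interpolation=2);b=cv2.resize(s['frame'][280:380,300:380],(280,320)if 0 else (256,320),interpolation=2)
cv2.imwrite('pics/w5.png',np.hstack([a,b])[:,:,::-1])
```

```text
57 [486.4 158.5] [509.8 165. ]
40 [486.4 153.6] [512.1 160.7]
25 [486.4 149.2] [514.1 156.9]
```

View pics/w5.png

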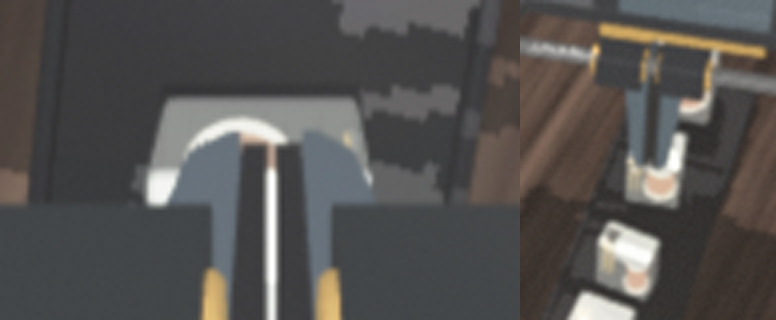

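Measuring the finger geometry in view: open finger tips at (217,255) and (418,255) are 201 px apart for 91 mm. That gives a depth of 177 mm, so the tips seem to end about 35–40 mm behind the reported TCP, and the fingers closed above the relay. I'll check this with the side view.

Run:
```python
from h import *
s=shot('side');st=robot.state();Rm=R.from_rotvec(st['eef_rot']).as_matrix()
for z in (0,-20,-30,-40,-50):
    print(z,[proj(s,st['ee_pos']+Rm@[x,y,z]).round(1).tolist() for x,y in((16,-12),(16,12),(0,0))])
print(st['force'],st['ee_pos'])
```

```text
0 [[346.0, 348.0], [331.5, 345.5], [340.3, 338.8]]
-20 [[346.6, 340.6], [331.8, 338.1], [340.8, 331.5]]
-30 [[346.9, 336.9], [332.0, 334.4], [341.1, 327.7]]
-40 [[347.2, 333.0], [332.2, 330.5], [341.4, 323.8]]
-50 [[347.5, 329.1], [332.4, 326.7], [341.6, 319.9]]
[-1.34151323 -0.05136587 -0.1282881 ] [503.59354176 143.0991883   23.86339474]
```

>>> {"name": "play_rows", "arguments": {"deltas": "0 0 -0.01 0;0 0 0 0;0 0 0 0;0 0 0 0;0 0 0 0", "fingers": 0.0912}}

```text
clock: 9.4
ee_pos: [503.5, 143.1, 33.7]
eef_rot: [-1.902, -2.5, 0.0]
force: [0.2, -0.3, 0.2]
gripper_width: 47.4
finger_force: 0.0
```

>>> {"name": "play_rows", "arguments": {"deltas": "0 0 0 0;0 0 0 0;0 0 0 0;0 0 0 0;0 0 0 0"}}

```text
clock: 10.02
ee_pos: [503.6, 143.1, 33.8]
eef_rot: [-1.902, -2.5, -0.0]
force: [-0.2, -0.2, -0.2]
gripper_width: 90.8
finger_force: 0.0
```

Run:
```python
from h import *
s=shot('side');c=shot('wrist');np.save('pics/w6T.npy',c['T'])
a=cv2.resize(s['frame'][270:370,270:400],(780,600),interpolation=2)
cv2.imwrite('pics/w6.png',a[:,:,::-1]);cv2.imwrite('pics/w6w.png',c['frame'][:,:,::-1])
st=robot.state();Rm=R.from_rotvec(st['eef_rot']).as_matrix();print(st['gripper_width'])
for z in (0,-30,-40):
    print(z,[((proj(s,st['ee_pos']+Rm@[x,y,z])-[270,270])*6).round().tolist() for x,y in((16,-45),(16,45))])
```

```text
90.80495185541889
0 [[580.0, 467.0], [250.0, 411.0]]
-30 [[588.0, 399.0], [250.0, 343.0]]
-40 [[591.0, 376.0], [251.0, 320.0]]
```

View pics/w6.png

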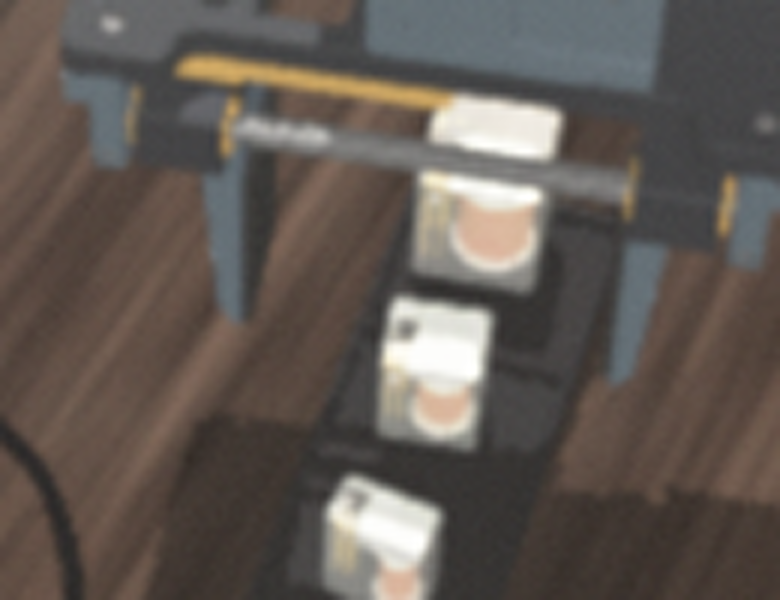

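Side view: the open finger tips are at crop (240,322) and (615,383), matching an end 39 mm behind the reported TCP. The relay at (437,370) is untouched. I'll allow for the 39 mm offset from here on.

>>> {"name": "play_rows", "arguments": {"deltas": "0 0 0.02 0;0 0 0.017 0;0 0 0.01 0;0 0 0 0;0 0 0 0"}}

```text
clock: 10.75
ee_pos: [503.8, 143.2, -12.9]
eef_rot: [1.902, 2.5, 0.0]
force: [-0.5, 0.0, 0.3]
gripper_width: 91.2
finger_force: 0.0
```

>>> {"name": "play_rows", "arguments": {"deltas": "0 0 0 0;0 0 0 0;0 0 0 0;0 0 0 0;0 0 0 0", "fingers": 0.0}}

```text
clock: 11.38
ee_pos: [503.6, 143.1, -13.1]
eef_rot: [1.902, 2.5, 0.0]
force: [0.2, 0.4, -0.3]
gripper_width: 43.9
finger_force: 0.0
```

>>> {"name": "play_rows", "arguments": {"deltas": "0 0 0 0;0 0 0 0;0 0 0 0;0 0 0 0;0 0 0 0"}}

```text
clock: 12.0
ee_pos: [503.6, 143.1, -13.2]
eef_rot: [1.902, 2.5, 0.0]
force: [1.3, -0.2, -0.2]
gripper_width: 27.8
finger_force: 30.0
```

>>> {"name": "play_rows", "arguments": {"deltas": "0 0 -0.03 0;0 0 -0.03 0;0 0 -0.03 0;0 0 -0.023 0;0 0 0 0"}}

```text
clock: 12.62
ee_pos: [504.6, 143.4, 101.3]
eef_rot: [1.901, 2.499, 0.004]
force: [-0.5, -0.2, -0.6]
gripper_width: 27.8
finger_force: 30.0
```

>>> {"name": "play_rows", "arguments": {"deltas": "-0.025 -0.0039 0 0;-0.025 -0.0039 0 0;-0.025 -0.0039 0 0;-0.025 -0.0039 0 0;-0.025 -0.0039 0 0"}}

```text
clock: 13.25
ee_pos: [517.5, 16.6, 98.7]
eef_rot: [-1.902, -2.499, 0.001]
force: [0.2, -0.2, -0.3]
gripper_width: 28.0
finger_force: 30.0
```

>>> {"name": "play_rows", "arguments": {"deltas": "-0.025 -0.0039 0 0;-0.025 -0.0039 0 0;-0.025 -0.0039 0 0;-0.025 -0.0039 0 0;-0.0205 -0.0039 0 0"}}

```text
clock: 13.88
ee_pos: [531.0, -104.8, 98.8]
eef_rot: [-1.902, -2.499, 0.001]
force: [-0.1, 0.7, -0.5]
gripper_width: 27.6
finger_force: 30.0
```

>>> {"name": "play_rows", "arguments": {"deltas": "0 0 0.02 0.04;0 0 0.02 0;0 0 0 0;0 0 0 0;0 0 0 0"}}

```text
clock: 14.5
ee_pos: [531.9, -104.0, 60.5]
eef_rot: [1.951, 2.461, 0.001]
force: [0.4, 0.6, 0.0]
gripper_width: 28.3
finger_force: 30.0
```

Run:
```python
from h import *
c=shot('wrist','w7');np.save('pics/w7T.npy',c['T']);st=robot.state();print(st['ee_pos'],st['gripper_width'],st['finger_force'])
for x in(-12,12):
  for y in (-14,14): print(proj(c,(c['T']@np.linalg.inv(np.array(c['hand_eye']))@[x,y,-32.2-38,1])[:3]).round())
print(proj(c,np.array([531.8,-104,46])))
cv2.imwrite('pics/w7c.png',cv2.resize(c['frame'][180:340,220:420],(800,640))[:600,:,::-1])
```

```text
[ 531.89879684 -103.96417934   60.48622148] 27.803332538029693 29.998658895492554
[279. 347.]
[350. 347.]
[277. 291.]
[351. 291.]
[314.92250689 254.78110399]
```

View pics/w7c.png

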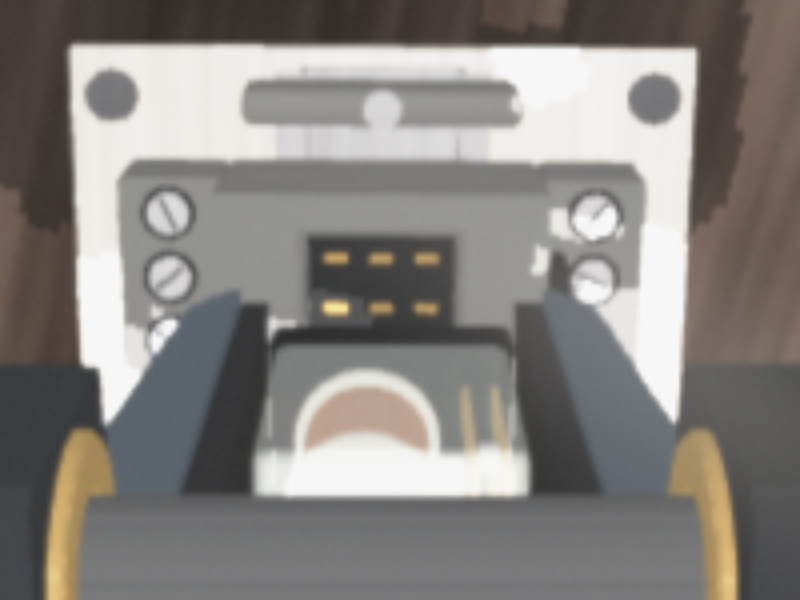

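The close view shows the well at crop x 308–458 with its top edge at 235. The relay's base spans x 272–514 with its lower front edge at 328.

```bash
cat >> h.py <<'E'
def intool(c,p):
    T=c['T']@np.linalg.inv(np.array(c['hand_eye'])); return (np.linalg.inv(T)@np.r_[p,1])[:3]
E
python3 - <<'E'
from h import *
c=shot('wrist');s=robot.state()['ee_pos'][2]
f=lambda x,y,z:intool(c,cast(c,220+x/4-.4,180+y/4-.4,z)).round(1)
print('well edge',f(308,235,46),f(458,235,46),'bottom', f(383,328,46))
print('relay base front L/R',f(272,330,s+32.2),f(514,330,s+32.2))
E
```

```text
well edge [ 10.2 -11.   14.5] [10.2 11.2 14.5] bottom [-4.2  0.1 14.5]
relay base front L/R [ 10.8 -12.9 -32.2] [ 10.8  15.9 -32.1]
```

>>> {"name": "play_rows", "arguments": {"deltas": "0.0015 -0.0012 0.01 0;0 0 0.015 0;0 0 0.012 0;0 0 0 0;0 0 0 0"}}

```text
clock: 15.22
ee_pos: [530.0, -102.7, 22.8]
eef_rot: [-1.952, -2.462, 0.0]
force: [0.9, 1.0, 0.4]
gripper_width: 27.3
finger_force: 30.0
```

>>> {"name": "play_rows", "arguments": {"deltas": "0 0 0.002 0;0 0 0.002 0;0 0 0.002 0;0 0 0 0;0 0 0 0"}}

```text
clock: 15.85
ee_pos: [530.0, -102.7, 16.9]
eef_rot: [-1.952, -2.462, -0.0]
force: [-0.4, 0.2, -0.9]
gripper_width: 28.0
finger_force: 30.0
```

>>> {"name": "play_rows", "arguments": {"deltas": "0 0 0.0015 0;0 0 0.0015 0;0 0 0.001 0;0 0 0 0;0 0 0 0"}}

```text
clock: 16.48
ee_pos: [529.9, -102.7, 13.3]
eef_rot: [-1.952, -2.461, 0.0]
force: [-4.1, 0.8, 11.4]
gripper_width: 27.7
finger_force: 30.0
```

Medium is seated, with 11 N contact at the expected height. Releasing and going for the slim relay.

>>> {"name": "play_rows", "arguments": {"deltas": "0 0 0 0;0 0 0 0;0 0 0 0;0 0 0 0;0 0 0 0", "fingers": 0.0912}}

```text
clock: 17.1
ee_pos: [529.9, -102.7, 12.8]
eef_rot: [-1.952, -2.462, 0.0]
force: [0.1, 0.0, -0.1]
gripper_width: 75.0
finger_force: 0.0
```

>>> {"name": "play_rows", "arguments": {"deltas": "0 0 -0.02 0;0 0 -0.033 0;0 0 -0.034 0;0 0 0 0;0 0 0 0"}}

```text
clock: 17.73
ee_pos: [529.9, -102.7, 100.3]
eef_rot: [1.952, 2.461, 0.0]
force: [-0.5, 0.4, -0.3]
gripper_width: 91.3
finger_force: 0.0
```

>>> {"name": "play_rows", "arguments": {"deltas": "0.0378 0.00405 0 0;0.0378 0.00405 0 0;0.0378 0.00405 0 0;0.0378 0.00405 0 0;0.0378 0.00405 0 0"}}

```text
clock: 18.35
ee_pos: [505.6, 87.0, 99.1]
eef_rot: [-1.951, -2.461, 0.002]
force: [1.0, -0.1, 0.3]
gripper_width: 91.1
finger_force: 0.0
```

>>> {"name": "play_rows", "arguments": {"deltas": "0.0378 0.00405 0 0;0.0378 0.00405 0 0;0.0378 0.00405 0 0;0 0 0 0.104;0 0 0 0.104"}}

```text
clock: 18.98
ee_pos: [491.7, 199.4, 98.9]
eef_rot: [-2.199, -2.243, 0.003]
force: [0.2, -0.5, 0.7]
gripper_width: 91.0
finger_force: 0.0
```

>>> {"name": "play_rows", "arguments": {"deltas": "0 0 0 0;0 0 0 0;0 0 0 0;0 0 0 0;0 0 0 0"}}

```text
clock: 19.6
ee_pos: [492.6, 199.1, 99.9]
eef_rot: [-2.197, -2.246, -0.0]
force: [-0.4, 0.2, 0.1]
gripper_width: 91.3
finger_force: 0.0
```

Run:
```python
from h import *
c=shot('wrist');blobs(c,(270,370,200,292),57,150);t=shot('side','s8')
cv2.imwrite('pics/s8c.png',cv2.resize(t['frame'][160:380,280:440],(580,600))[:,:,::-1])
```

```text
px [310. 231.] (295, 222, 40, 30) world [491.9 203.2] size [26.1 19.9] ang 1.3
```

View pics/s8c.png

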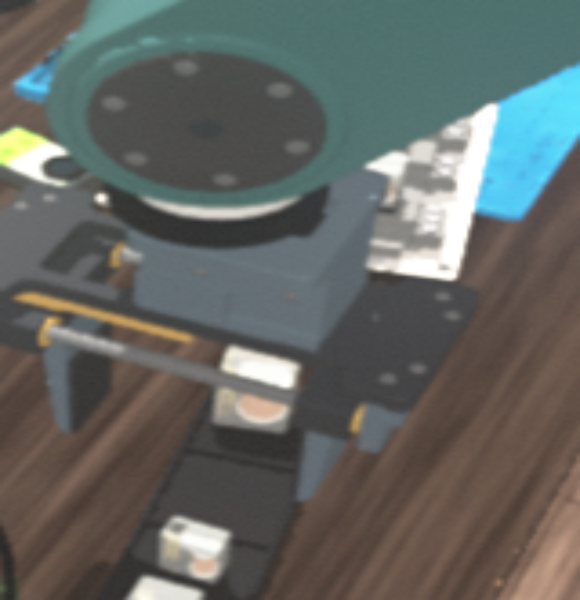

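Side view: medium's compartment is empty, slim is at (195,548) and the gripper is above and behind it. Correcting by 1.3 mm and gripping.

>>> {"name": "play_rows", "arguments": {"deltas": "0.0013 0 0.03 0;0 0 0.03 0;0 0 0.03 0;0 0 0.023 0;0 0 0 0"}}

```text
clock: 20.32
ee_pos: [491.4, 200.0, -14.4]
eef_rot: [-2.196, -2.245, 0.004]
force: [-0.5, -1.3, 0.1]
gripper_width: 91.3
finger_force: 0.0
```

>>> {"name": "play_rows", "arguments": {"deltas": "0 0 0 0;0 0 0 0;0 0 0 0;0 0 0 0;0 0 0 0", "fingers": 0.0}}

```text
clock: 20.95
ee_pos: [492.6, 200.4, -13.0]
eef_rot: [2.197, 2.246, 0.0]
force: [-0.2, 0.9, -1.1]
gripper_width: 43.8
finger_force: 0.0
```

>>> {"name": "play_rows", "arguments": {"deltas": "0 0 0 0;0 0 0 0;0 0 0 0;0 0 0 0;0 0 0 0"}}

```text
clock: 21.58
ee_pos: [492.6, 200.4, -13.2]
eef_rot: [-2.197, -2.246, -0.0]
force: [-0.3, -0.3, 0.5]
gripper_width: 27.5
finger_force: 30.0
```

>>> {"name": "play_rows", "arguments": {"deltas": "0 0 -0.03 0;0 0 -0.03 0;0 0 -0.03 0;0 0 -0.023 0;0 0 0 0"}}

```text
clock: 22.2
ee_pos: [493.6, 200.8, 101.3]
eef_rot: [2.196, 2.245, 0.004]
force: [0.5, 0.6, -0.5]
gripper_width: 27.9
finger_force: 30.0
```

>>> {"name": "play_rows", "arguments": {"deltas": "-0.036 0.0043 0 0;-0.036 0.0043 0 0;-0.036 0.0043 0 0;-0.036 0.0043 0 0;-0.036 0.0043 0 0"}}

```text
clock: 22.82
ee_pos: [517.4, 19.7, 98.7]
eef_rot: [-2.196, -2.245, 0.001]
force: [-0.2, 0.1, 0.3]
gripper_width: 27.9
finger_force: 30.0
```

>>> {"name": "play_rows", "arguments": {"deltas": "-0.036 0.0043 0 0;-0.036 0.0043 0 0;-0.036 0.0043 0 0;-0.036 0.0043 0 0;-0.036 0.0043 0 0"}}

```text
clock: 23.45
ee_pos: [542.9, -159.6, 98.6]
eef_rot: [-2.196, -2.245, 0.001]
force: [0.4, -0.5, -0.1]
gripper_width: 27.8
finger_force: 30.0
```

>>> {"name": "play_rows", "arguments": {"deltas": "0 0 0 -0.104;0 0 0 -0.104;0 0 0.02 0;0 0 0.02 0;0 0 0 0"}}

```text
clock: 24.08
ee_pos: [541.7, -157.9, 57.1]
eef_rot: [-1.951, -2.457, 0.002]
force: [1.0, 0.7, 0.1]
gripper_width: 28.0
finger_force: 30.0
```

Run:
```python
from h import *
c=shot('wrist','w9');np.save('pics/w9T.npy',c['T']);st=robot.state();print(st['ee_pos'],st['eef_rot'],st['gripper_width'],st['finger_force'])
cv2.imwrite('pics/w9c.png',cv2.resize(c['frame'][190:340,220:420],(800,600))[:,:,::-1])
```

```text
[ 542.52290244 -158.1605731    58.32507442] [-1.95142067e+00 -2.45888770e+00  1.40455102e-03] 27.86820954487551 29.998429119586945
```

View pics/w9c.png

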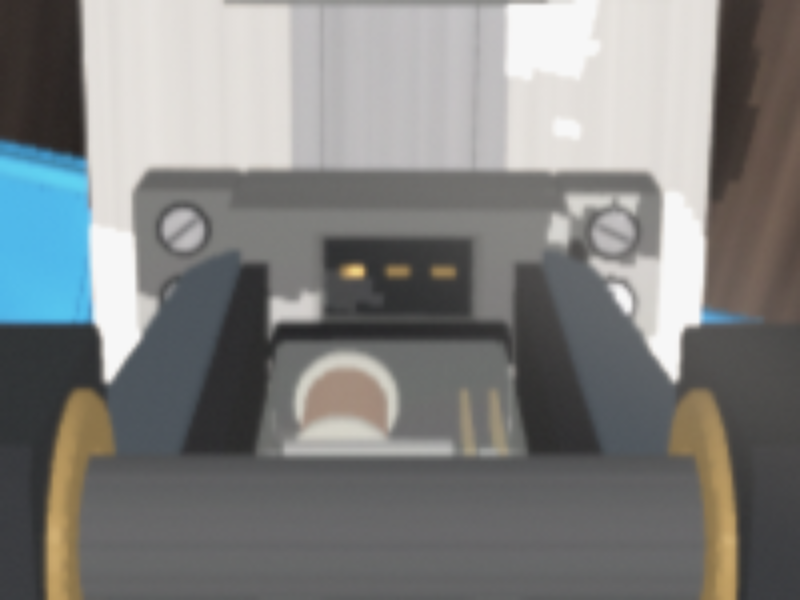

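The slim well is at crop x 322–473, y 238–318. The relay base's front edge is at 323, centred at x 393.

Run:
```python
from h import *
c=shot('wrist');s=robot.state()['ee_pos'][2];print(s,robot.state()['ee_pos'])
f=lambda x,y,z:intool(c,cast(c,220+x/4-.4,190+y/4-.4,z)).round(1)
print('well edge',f(322,238,46),f(473,238,46),'bottom', f(397,318,46))
print('relay base front L/R',f(272,326,s+32.2),f(514,326,s+32.2))
```

```text
59.2142613430932 [ 543.15164365 -158.37637865   59.21426134]
well edge [ 4.2 -8.9 12.4] [ 4.2 13.4 12.3] bottom [-8.2  2.2 12.3]
relay base front L/R [  6.6 -12.9 -33.1] [  6.6  15.9 -33.1]
```

>>> {"name": "play_rows", "arguments": {"deltas": "-0.001 0 0.01 0;0 0 0.015 0;0 0 0.011 0;0 0 0 0;0 0 0 0"}}

```text
clock: 24.8
ee_pos: [543.8, -159.6, 23.9]
eef_rot: [1.952, 2.462, 0.0]
force: [0.6, -0.1, -1.2]
gripper_width: 27.6
finger_force: 30.0
```

>>> {"name": "play_rows", "arguments": {"deltas": "0 0 0.002 0;0 0 0.002 0;0 0 0.002 0;0 0 0 0;0 0 0 0"}}

```text
clock: 25.42
ee_pos: [543.7, -159.5, 17.8]
eef_rot: [-1.952, -2.462, -0.0]
force: [0.3, 0.6, -0.3]
gripper_width: 27.7
finger_force: 30.0
```

Now pushing it home.

>>> {"name": "play_rows", "arguments": {"deltas": "0 0 0.0015 0;0 0 0.0015 0;0 0 0.0013 0;0 0 0.0005 0;0 0 0 0"}}

```text
clock: 26.05
ee_pos: [543.6, -159.5, 13.3]
eef_rot: [-1.952, -2.461, 0.0]
force: [-2.2, 1.0, 5.7]
gripper_width: 27.8
finger_force: 30.0
```

Slim is home. Releasing and going to the wide relay.

>>> {"name": "play_rows", "arguments": {"deltas": "0 0 0 0;0 0 0 0;0 0 0 0;0 0 0 0;0 0 0 0", "fingers": 0.0912}}

```text
clock: 26.68
ee_pos: [543.7, -159.5, 13.0]
eef_rot: [-1.952, -2.462, -0.0]
force: [-0.0, -0.2, -0.1]
gripper_width: 75.0
finger_force: 0.0
```

>>> {"name": "play_rows", "arguments": {"deltas": "0 0 -0.02 0;0 0 -0.033 0;0 0 -0.034 0;0 0 0 0;0 0 0 0"}}

```text
clock: 27.3
ee_pos: [543.6, -159.5, 100.5]
eef_rot: [1.952, 2.461, 0.0]
force: [0.6, -0.4, -0.3]
gripper_width: 91.2
finger_force: 0.0
```

>>> {"name": "play_rows", "arguments": {"deltas": "0.0416 0.00377 0 0;0.0416 0.00377 0 0;0.0416 0.00377 0 0;0.0416 0.00377 0 0;0.0416 0.00377 0 0"}}

```text
clock: 27.92
ee_pos: [513.6, 48.5, 99.3]
eef_rot: [-1.951, -2.461, 0.002]
force: [0.6, -0.7, 0.3]
gripper_width: 90.7
finger_force: 0.0
```

>>> {"name": "play_rows", "arguments": {"deltas": "0.0416 0.00377 0 0;0.0416 0.00377 0 0;0.0416 0.00377 0 0;0.0416 0.00377 0 0;0.0416 0.00377 0 0"}}

```text
clock: 28.55
ee_pos: [484.6, 255.2, 99.2]
eef_rot: [-1.951, -2.461, 0.002]
force: [1.7, -0.3, -0.5]
gripper_width: 91.2
finger_force: 0.0
```

>>> {"name": "play_rows", "arguments": {"deltas": "0 0 0 0.085;0 0 0 0.085;0 0 0 0;0 0 0 0;0 0 0 0"}}

```text
clock: 29.18
ee_pos: [485.5, 253.9, 99.9]
eef_rot: [-2.153, -2.288, 0.0]
force: [0.3, 0.1, -0.5]
gripper_width: 91.2
finger_force: 0.0
```

Run:
```python
from h import *
c=shot('wrist');blobs(c,(270,370,180,302),57,150);print(robot.state()['ee_pos'])
```

```text
px [315. 252.] (296, 214, 39, 58) world [485.2 253.6] size [25.8 39.5] ang 3.5
[485.49875811 253.9540167   99.93152543]
```

>>> {"name": "play_rows", "arguments": {"deltas": "0 0 0.03 0;0 0 0.03 0;0 0 0.03 0;0 0 0.023 0;0 0 0 0"}}

```text
clock: 29.85
ee_pos: [484.4, 253.5, -14.2]
eef_rot: [-2.153, -2.287, 0.004]
force: [-0.7, 0.7, 0.4]
gripper_width: 91.5
finger_force: 0.0
```

>>> {"name": "play_rows", "arguments": {"deltas": "0 0 0 0;0 0 0 0;0 0 0 0;0 0 0 0;0 0 0 0", "fingers": 0.0}}

```text
clock: 30.48
ee_pos: [485.6, 254.1, -12.8]
eef_rot: [2.154, 2.287, 0.0]
force: [0.0, -0.2, -0.5]
gripper_width: 43.9
finger_force: 0.0
```

>>> {"name": "play_rows", "arguments": {"deltas": "0 0 0 0;0 0 0 0;0 0 0 0;0 0 0 0;0 0 0 0"}}

```text
clock: 31.1
ee_pos: [485.5, 254.1, -13.0]
eef_rot: [-2.154, -2.287, 0.0]
force: [-0.7, -0.2, 0.7]
gripper_width: 27.7
finger_force: 30.0
```

>>> {"name": "play_rows", "arguments": {"deltas": "0 0 -0.03 0;0 0 -0.03 0;0 0 -0.03 0;0 0 -0.023 0;0 0 0 0"}}

```text
clock: 31.72
ee_pos: [486.6, 254.6, 101.4]
eef_rot: [2.153, 2.286, 0.004]
force: [0.9, 0.7, -0.6]
gripper_width: 28.3
finger_force: 30.0
```

>>> {"name": "play_rows", "arguments": {"deltas": "-0.0473 0.0043 0 0;-0.0473 0.0043 0 0;-0.0473 0.0043 0 0;-0.0473 0.0043 0 0;-0.0473 0.0043 0 0"}}

```text
clock: 32.35
ee_pos: [520.7, 17.8, 98.9]
eef_rot: [-2.153, -2.286, 0.001]
force: [1.6, 0.9, -0.3]
gripper_width: 27.9
finger_force: 30.0
```

>>> {"name": "play_rows", "arguments": {"deltas": "-0.0473 0.0043 0 0;-0.0473 0.0043 0 0;-0.0473 0.0043 0 0;-0.0473 0.0043 0 0;-0.0473 0.0043 0 0"}}

```text
clock: 32.98
ee_pos: [556.3, -216.8, 98.6]
eef_rot: [-2.153, -2.286, 0.001]
force: [1.3, 0.9, -0.9]
gripper_width: 28.0
finger_force: 30.0
```

>>> {"name": "play_rows", "arguments": {"deltas": "0 0 0 -0.085;0 0 0.02 -0.085;0 0 0.02 0;0 0 0 0;0 0 0 0"}}

```text
clock: 33.6
ee_pos: [556.9, -215.3, 60.0]
eef_rot: [-1.953, -2.461, 0.0]
force: [0.6, 0.1, -0.5]
gripper_width: 28.0
finger_force: 30.0
```

>>> {"name": "play_rows", "arguments": {"deltas": "0 0 0 0;0 0 0 0;0 0 0 0;0 0 0 0;0 0 0 0"}}

```text
clock: 34.22
ee_pos: [556.8, -215.5, 60.1]
eef_rot: [1.952, 2.462, 0.0]
force: [0.6, -0.2, -1.0]
gripper_width: 28.2
finger_force: 30.0
```

Run:
```python
from h import *
c=shot('wrist','w10');np.save('pics/w10T.npy',c['T']);st=robot.state();print(st['ee_pos'],st['eef_rot'],st['gripper_width'],st['finger_force'])
cv2.imwrite('pics/w10c.png',cv2.resize(c['frame'][190:340,220:420],(800,600))[:,:,::-1])
```

```text
[ 556.83584976 -215.47216733   60.06927801] [1.95189993e+00 2.46158707e+00 3.60131393e-05] 28.103239201139385 29.998555183410645
```

View pics/w10c.png

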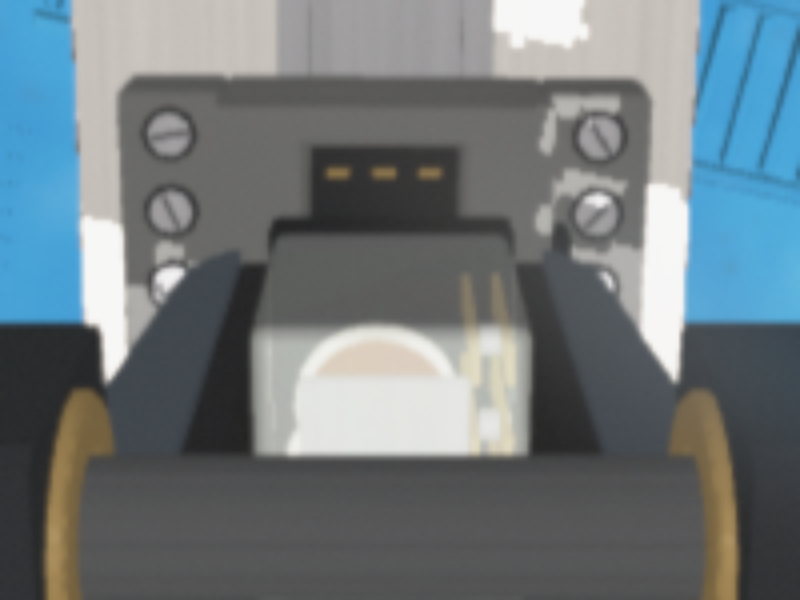

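The wide well is at crop x 309–460 with its top edge at 147. The relay's front base edge is at 220, with its base spanning x 272–515.

Run:
```python
from h import *
c=shot('wrist');s=robot.state()['ee_pos'][2];print(s,robot.state()['ee_pos'])
f=lambda x,y,z:intool(c,cast(c,220+x/4-.4,190+y/4-.4,z)).round(1)
print('well edge',f(309,147,46),f(460,147,46))
print('relay base front L/R',f(272,222,s+32.2),f(514,222,s+32.2))
```

```text
60.03349765157167 [ 556.79554206 -215.45515605   60.03349765]
well edge [ 17.6 -10.7  14.1] [17.6 11.4 14.1]
relay base front L/R [ 19.2 -12.7 -32.2] [ 19.2  15.7 -32.2]
```

>>> {"name": "play_rows", "arguments": {"deltas": "0.0004 -0.0006 0.01 0;0 0 0.015 0;0 0 0.012 0;0 0 0 0;0 0 0 0"}}

```text
clock: 34.95
ee_pos: [556.2, -215.3, 23.0]
eef_rot: [-1.952, -2.462, 0.0]
force: [-0.7, -0.2, -0.6]
gripper_width: 27.8
finger_force: 30.0
```

>>> {"name": "play_rows", "arguments": {"deltas": "0 0 0.002 0;0 0 0.002 0;0 0 0.002 0;0 0 0 0;0 0 0 0"}}

```text
clock: 35.58
ee_pos: [556.2, -215.2, 17.1]
eef_rot: [1.952, 2.462, 0.0]
force: [0.5, -0.3, -1.4]
gripper_width: 27.8
finger_force: 30.0
```

>>> {"name": "play_rows", "arguments": {"deltas": "0 0 0.0015 0;0 0 0.0015 0;0 0 0.001 0;0 0 0.0003 0;0 0 0 0"}}

```text
clock: 36.2
ee_pos: [556.1, -215.2, 13.5]
eef_rot: [-1.952, -2.461, 0.0]
force: [-5.2, 2.2, 15.2]
gripper_width: 27.8
finger_force: 30.0
```

Wide is seated. On to the square relay.

>>> {"name": "play_rows", "arguments": {"deltas": "0 0 0 0;0 0 0 0;0 0 0 0;0 0 0 0;0 0 0 0", "fingers": 0.0912}}

```text
clock: 36.83
ee_pos: [556.1, -215.2, 12.7]
eef_rot: [-1.952, -2.462, 0.0]
force: [-0.0, 0.2, -0.5]
gripper_width: 75.3
finger_force: 0.0
```

>>> {"name": "play_rows", "arguments": {"deltas": "0 0 -0.02 0;0 0 -0.033 0;0 0 -0.034 0;0 0 0 0;0 0 0 0"}}

```text
clock: 37.45
ee_pos: [556.1, -215.2, 100.2]
eef_rot: [1.952, 2.461, 0.0]
force: [-0.9, -0.4, -0.9]
gripper_width: 91.4
finger_force: 0.0
```

>>> {"name": "play_rows", "arguments": {"deltas": "0.0299 0.0029 0 0;0.0299 0.0029 0 0;0.0299 0.0029 0 0;0.0299 0.0029 0 0;0.0299 0.0029 0 0"}}

```text
clock: 38.08
ee_pos: [535.3, -65.3, 98.9]
eef_rot: [-1.951, -2.46, 0.001]
force: [1.0, 0.1, 0.7]
gripper_width: 91.2
finger_force: 0.0
```

>>> {"name": "play_rows", "arguments": {"deltas": "0.0299 0.0029 0 0;0.0299 0.0029 0 0;0.0299 0.0029 0 0;0.0299 0.0029 0 0;0.0299 0.0029 0 0"}}

```text
clock: 38.7
ee_pos: [515.3, 83.4, 99.0]
eef_rot: [-1.951, -2.461, 0.002]
force: [0.4, 0.6, 0.7]
gripper_width: 91.1
finger_force: 0.0
```

>>> {"name": "play_rows", "arguments": {"deltas": "0 0 0 0;0 0 0 0;0 0 0 0;0 0 0 0;0 0 0 0"}}

```text
clock: 39.33
ee_pos: [516.3, 82.2, 99.7]
eef_rot: [-1.953, -2.461, -0.0]
force: [-0.2, 0.2, 0.3]
gripper_width: 91.0
finger_force: 0.0
```

Run:
```python
from h import *
c=shot('wrist','w11');blobs(c,(270,370,180,302),65,150);print(robot.state()['ee_pos'])
cv2.imwrite('pics/w11c.png',c['frame'][60:340,160:480][:,:,::-1])
```

```text
px [312. 230.] (288, 217, 54, 56) world [515.8  82.4] size [34.2 37.2] ang 13.7
[516.27424845  82.26771116  99.74918001]
```

View pics/w11c.png

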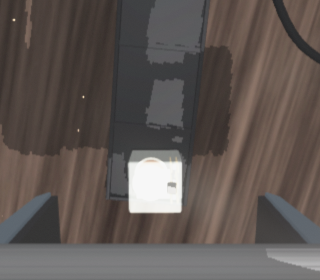

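The square relay sits centred between the fingers, at crop (156,182). Gripping and carrying it.

>>> {"name": "play_rows", "arguments": {"deltas": "0 0 0.03 0;0 0 0.03 0;0 0 0.03 0;0 0 0.023 0;0 0 0 0"}}

```text
clock: 40.0
ee_pos: [515.1, 82.3, -14.5]
eef_rot: [-1.951, -2.46, 0.003]
force: [-0.1, 0.3, 0.1]
gripper_width: 91.4
finger_force: 0.0
```

>>> {"name": "play_rows", "arguments": {"deltas": "0 0 0 0;0 0 0 0;0 0 0 0;0 0 0 0;0 0 0 0", "fingers": 0.0}}

```text
clock: 40.62
ee_pos: [516.3, 82.5, -13.1]
eef_rot: [1.952, 2.462, 0.0]
force: [-0.1, -0.4, 0.3]
gripper_width: 44.3
finger_force: 0.0
```

>>> {"name": "play_rows", "arguments": {"deltas": "0 0 0 0;0 0 0 0;0 0 0 0;0 0 0 0;0 0 0 0"}}

```text
clock: 41.25
ee_pos: [516.2, 82.5, -13.3]
eef_rot: [-1.952, -2.462, 0.0]
force: [-1.2, 0.3, 2.4]
gripper_width: 36.2
finger_force: 30.0
```

>>> {"name": "play_rows", "arguments": {"deltas": "0 0 -0.03 0;0 0 -0.03 0;0 0 -0.03 0;0 0 -0.023 0;0 0 0 0"}}

```text
clock: 41.88
ee_pos: [517.3, 82.7, 101.0]
eef_rot: [1.951, 2.46, 0.003]
force: [-0.7, -0.2, -1.5]
gripper_width: 36.0
finger_force: 30.0
```

>>> {"name": "play_rows", "arguments": {"deltas": "-0.0357 -0.0029 0 0;-0.0357 -0.0029 0 0;-0.0357 -0.0029 0 0;-0.0357 -0.0029 0 0;-0.0357 -0.0029 0 0"}}

```text
clock: 42.5
ee_pos: [542.2, -95.6, 98.3]
eef_rot: [-1.951, -2.461, 0.001]
force: [0.2, 0.0, -0.9]
gripper_width: 36.0
finger_force: 30.0
```

>>> {"name": "play_rows", "arguments": {"deltas": "-0.0357 -0.0029 0 0;-0.0357 -0.0029 0 0;-0.0357 -0.0029 0 0;-0.0357 -0.0029 0 0;-0.0357 -0.0029 0 0"}}

```text
clock: 43.12
ee_pos: [568.8, -272.6, 98.0]
eef_rot: [-1.951, -2.46, 0.0]
force: [0.6, -0.3, -1.1]
gripper_width: 35.9
finger_force: 30.0
```

>>> {"name": "play_rows", "arguments": {"deltas": "0 0 0.02 0;0 0 0.02 0;0 0 0 0;0 0 0 0;0 0 0 0"}}

```text
clock: 43.75
ee_pos: [569.8, -271.5, 60.4]
eef_rot: [1.951, 2.461, 0.0]
force: [-0.6, -0.4, -1.1]
gripper_width: 35.8
finger_force: 30.0
```

>>> {"name": "play_rows", "arguments": {"deltas": "0 0 0 0;0 0 0 0;0 0 0 0;0 0 0 0;0 0 0 0"}}

```text
clock: 44.38
ee_pos: [569.4, -271.7, 59.7]
eef_rot: [-1.952, -2.462, -0.0]
force: [-0.1, -0.1, -1.0]
gripper_width: 36.2
finger_force: 30.0
```

Run:
```python
from h import *
c=shot('wrist','w12');st=robot.state();print(st['ee_pos'],st['eef_rot'],st['gripper_width'],st['finger_force'])
cv2.imwrite('pics/w12c.png',cv2.resize(c['frame'][190:340,220:420],(800,600))[:,:,::-1])
```

```text
[ 569.36461629 -271.68174818   59.73240223] [ 1.95186277e+00  2.46167148e+00 -1.63818109e-06] 36.100185732704844 29.999636113643646
```

View pics/w12c.png

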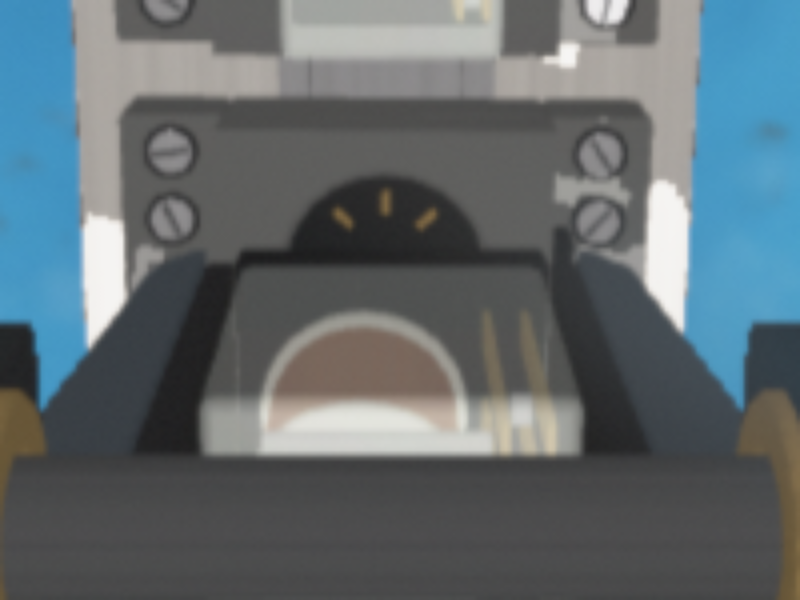

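The round well's top is at crop (385,176). The relay base front is at y 254, spanning x 238–549.

Run:
```python
from h import *
c=shot('wrist');s=robot.state()['ee_pos'][2]
f=lambda x,y,z:intool(c,cast(c,220+x/4-.4,190+y/4-.4,z)).round(1)
print('well edge',f(385,176,46))
print('relay base front L/R',f(238,256,s+32.2),f(549,256,s+32.2))
```

```text
well edge [13.3  0.4 13.7]
relay base front L/R [ 15.  -16.8 -32.2] [ 15.1  19.9 -32.2]
```

>>> {"name": "play_rows", "arguments": {"deltas": "0.0014 -0.001 0.01 0;0 0 0.015 0;0 0 0.0115 0;0 0 0 0;0 0 0 0"}}

```text
clock: 45.1
ee_pos: [568.2, -270.6, 23.3]
eef_rot: [1.952, 2.462, 0.0]
force: [0.6, -0.1, -0.6]
gripper_width: 35.8
finger_force: 30.0
```

>>> {"name": "play_rows", "arguments": {"deltas": "0 0 0.002 0;0 0 0.002 0;0 0 0.002 0;0 0 0 0;0 0 0 0"}}

```text
clock: 45.72
ee_pos: [568.1, -270.6, 17.3]
eef_rot: [1.952, 2.462, 0.0]
force: [0.3, 1.2, -1.5]
gripper_width: 36.1
finger_force: 30.0
```

>>> {"name": "play_rows", "arguments": {"deltas": "0 0 0.0015 0;0 0 0.0015 0;0 0 0.001 0;0 0 0.0005 0;0 0 0 0"}}

```text
clock: 46.35
ee_pos: [568.2, -270.7, 13.3]
eef_rot: [1.952, 2.462, -0.0]
force: [-3.3, -0.3, 8.5]
gripper_width: 35.9
finger_force: 30.0
```

>>> {"name": "play_rows", "arguments": {"deltas": "0 0 0 0;0 0 0 0;0 0 0 0;0 0 0 0;0 0 0 0", "fingers": 0.0912}}

```text
clock: 46.98
ee_pos: [568.1, -270.5, 12.7]
eef_rot: [-1.952, -2.462, -0.0]
force: [0.5, -0.1, 0.3]
gripper_width: 83.0
finger_force: 0.0
```

>>> {"name": "play_rows", "arguments": {"deltas": "0 0 -0.03 0;0 0 -0.05 0;0 0 -0.05 0;0 0 -0.05 0;0 0 0 0"}}

```text
clock: 47.6
ee_pos: [570.2, -271.6, 197.0]
eef_rot: [1.948, 2.457, 0.002]
force: [0.6, 0.7, -1.1]
gripper_width: 90.9
finger_force: 0.0
```

>>> {"name": "play_rows", "arguments": {"deltas": "0 -0.03 0 0;0 -0.03 0 0;0 -0.02 0 0;0 0 0 0;0 0 0 0"}}

```text
clock: 48.22
ee_pos: [490.8, -288.9, 192.7]
eef_rot: [1.952, 2.461, 0.0]
force: [0.2, 0.1, 0.3]
gripper_width: 91.2
finger_force: 0.0
```

Run:
```python
from h import *
s=shot('side');c=shot('wrist')
a=cv2.resize(s['frame'][160:260,345:425],(400,500));b=cv2.resize(c['frame'][60:310,280:480],(400,500))
cv2.imwrite('pics/end.png',np.hstack([a,b])[:,:,::-1]);print(robot.state()['ee_pos'])
```

```text
[ 490.8895     -288.73489211  192.67428428]
```

View pics/end.png

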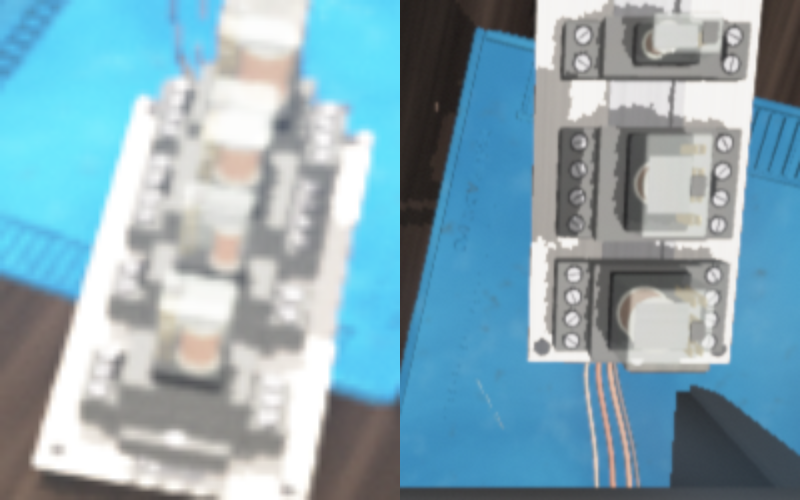

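Both views show all four relays upright and square in their sockets: slim at (683,42), wide (668,183) and square (660,315) in the right-hand view, and medium nearest at (195,320) in the left. The gripper is clear, so I'm handing in.

```bash
python3 -c "
from rig import robot;print(robot.hand_in())"
```

```text
the job is handed in; nothing more can be done
None
```

All four relays are pushed home in their matching sockets, upright, square and released. The bottle was never touched, and I handed the job in at about 48 s; no verdict came back.

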